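# Square up a mounting plate on its pegs and shut the drawer

### The job

The black mounting plate in the half-open drawer has been knocked askew and would catch the shelf's side. Without lifting it, turn it in place by pushing its near free corner, with the opposite corner bearing on its pegs, until its long edge is pressed firmly home against both side pegs; they are only push-fit, so feel for the stop and press gently. Then ease the drawer fully shut without slamming it, leaving the plate flush on its pegs and everything else where it lies.

Things in the scene. Friction and masses are not known exactly. Their poses are not given: they have to be found in the camera images.
- plate_center (a point): Centre of the loose stereo mounting plate: black aluminium, 140 (its x) x 110 (its y) x 6 mm, 0.22 to 0.34 kg, on four 3 mm rubber feet: its edges stand 3 to 9 mm above the drawer's floor, this point 6 mm above it. It starts turned 0.22 to 0.42 rad clockwise (from above) from its home. Sliding it takes 2 to 5 N.
- plate_pivot_corner (a point): The plate's far right corner (plate's +x, -y; half-way up its edge), 70 and 55 mm from the centre: the one that must keep bearing on the pivot and end pegs. It starts up to 15 mm from its home.
- plate_push_corner (a point): The plate's near left corner (plate's -x, +y; half-way up its edge), opposite the pivot corner: it sticks out over the drawer's open left side. Push the long left edge 15 to 45 mm from it; the touched point swings diagonally, to drawer -x and -y. The plate grips the finger: a push straight to -y can wedge it on the end peg before the stop; dragging on in -x after the stop turns it too far, so yield along x.
- plate_home (a point): Point of the drawer where the plate's centre is when home; x points into the shelf, y left, z up, as the plate's own axes then do. Home: right long edge (-y) on pivot and stop pegs, far short edge at most 10 mm short of the end peg. From here the drawer's left edge is at y +70 mm, the front's inner face at x -93.5 mm, the drawer's floor 6 mm below (24 mm above the table).
- peg_pivot: Walnut dowel 12 mm thick, 25 mm tall, standing on the drawer's floor (origin: centre of its foot), against the right long edge 16.5 mm from the far right corner. The pegs are rigid but only push-fit: they take at most 15 N sideways.
- peg_stop: A like dowel (origin: centre of its foot), against the right long edge 11 mm from the plate's near right corner when home. The plate's edge must be turned until it presses on this one, with about 5 to 10 N (more than 3, less than 15).
- peg_end: A like dowel (origin: centre of its foot), at the plate's far short edge, 16.5 mm from the far right corner when home.
- drawer (a joint): How far the shallow walnut drawer has been pushed in, m: 0 at the half-open start, 0.21 fully shut, where the front stops on the shelf.  It has a floor, front and back but no sides. It slides with 3 N of friction plus drag (12 N per m/s), stays where left, and has 4 mm of side play on its runners, so it shifts sideways as the plate is pushed.
- drawer_front (a point): Middle of the outer face of the drawer's front, 33 mm above the table; x into the shelf, y left. The front is 412 mm wide, 18 mm thick, from 6 to 60 mm above the table. A brass bar pull 100 mm wide stands out 27 mm from its middle at this height. Push the front along x to shut it. The shelf, 78 mm tall at the top, begins 18 mm behind this face when shut.
- mic_center (a point): Centre of a chrome pencil condenser microphone 150 mm long, 22 mm thick, lying along x in two walnut cradle blocks in the drawer, right of the pegs. Leave alone.
- mic_rest (a point): The middle of that cradle, where the microphone's centre belongs (a point of the drawer).
- base_plate: The same loose plate; origin on the underside of its feet, 16.5 mm in from both edges at the far right corner; x and y as for its centre.
- puck_a: Grey rubber isolation puck, 50 mm across, 20 mm tall, on the table right of the drawer (origin under its centre). Leave alone.
- puck_b: The other grey rubber puck, of the same size. Leave alone.
- shock_mount: Silver aluminium shock mount, 88 mm across and 56 mm tall, standing on the table left of the drawer (origin under its centre), 17 cm or more from the drawer's left edge. Leave alone.
Things that resemble listed ones, but are neither listed nor needed, are in the scene too. There is more than one size of the base_plate; the job needs the smaller. There is more than one size of the part that bears mic_center; the job needs the larger.

How it is judged (in metres and radians):
On the way:
1. with the drawer still open, the plate's long edge is flush on both side pegs and pressed against the stop peg with more than 3 N for 0.2 s (value of joint drawer below 0.09 m and contact force between base_plate and peg_stop above 3 N and angle between the x axis of plate_center and the x axis of plate_home, either way round below 0.015 rad and x of plate_center in the frame of plate_home between -0.012 and 0.003 m and y of plate_center in the frame of plate_home between -0.003 and 0.0018 m), for 0.2 s.
At the end, for the whole second after the job is handed in: The drawer is shut (within 5 mm); on it the plate lies flush on both side pegs: parallel within 0.015 rad, gap under 1.8 mm, its far edge less than 12 mm from the end peg, at rest; the microphone lies in its cradle within 15 mm (value of joint drawer above 0.205 m and angle between the x axis of plate_center and the x axis of plate_home, either way round below 0.015 rad and x of plate_center in the frame of plate_home between -0.012 and 0.003 m and y of plate_center in the frame of plate_home between -0.003 and 0.0018 m and linear speed of base_plate below 0.02 m/s and distance between mic_center and mic_rest below 0.015 m); the robot touches nothing.
It fails at once if the plate is forced against a peg with more than 15 N (contact force between base_plate and peg_pivot above 15 N or contact force between base_plate and peg_stop above 15 N or contact force between base_plate and peg_end above 15 N).
It fails at once if the plate is lifted or tipped (10 mm up, or 0.08 rad) (z of plate_center in the frame of plate_home above 0.01 m or angle between plate_center's own z axis and vertical above 0.08 rad).
It fails at once if the plate is not turned in place: its far right corner comes more than 40 mm from the pivot peg (horizontal distance between plate_pivot_corner and peg_pivot above 0.04 m).
It fails at once if the drawer is slammed (closing faster than 0.35 m/s) (velocity of joint drawer above 0.35 m/s).
It fails at once if a puck, the shock mount or the microphone in its cradle is pushed more than 15 mm (distance of any of puck_a, puck_b, shock_mount from where it was at the start of the episode above 0.015 m or distance between mic_center and mic_rest above 0.015 m).
It also fails if it takes over 64 s, if anything falls off the work surface, if the arm or the gripper's body presses on something with over 40 N, if the wrist force passes 120 N, or if a joint passes its speed limit or range.

### The arm

A 6-joint arm with a two-finger parallel gripper is mounted at the origin on the work surface. World frame = base frame: x ahead of the robot, y to its left, z up, the work surface at z = 0. Lengths are in mm, angles in rad, forces in N, time in s.
With the tool pointing down it reaches from about 350 to 875 mm from the base axis. Payload 4.2 kg.
Tool frame: the origin (TCP) lies on the mounting face of the last link; the fingertips stand 173 mm ahead of it and the grasp point (between the pads) lies 155 mm ahead of it; z points along the fingers, y is the direction in which the jaws open and shut (so a half turn about z gives the same grasp; the last joint's range is limited). The gripper opens to 85 mm and grips with 20 to 120 N. Pads are 22 mm wide; open, the fingers measure 114 mm over their backs; the gripper's body (76 mm by 85 mm) begins 54 mm behind the grasp point. The pads swing forward as they close: fully open they stand 13 mm farther back than shut.
Start: joints at [0.259, 0.385, 0.008, 0, -1.194, -0.259], TCP at [624.98, 0.025, 404.712] pointing down, gripper open.
Joint ranges: [-3.14, 3.14], [-1.21, 2.06], [-1.07, 1.41], [-3.16, 2.05], [-2.99, -0.16], [-3.1, 3.1]. Speed limits (rad/s): [2.79, 2.79, 3.14, 3.14, 3.14, 3.14].

### API

Orientations are given as a unit quaternion [x, y, z, w].
In Python, from bench import arm gives the robot as it stands.
- The arm moves only by the shell command python3 -m jog 'ROWS' [OPENING]. ROWS is JSON, a list that holds one entry, the list of rows, each a list of 4 numbers: the shift along the tool's x, y, z in mm, then the turn about the tool's z in degrees. In form: [[[x, y, z, spin], ...]]. A call has exactly 5 rows; each row is the pose to reach, as a shift and turn from the pose measured when the call began, along the tool's axes at that moment; what a row does not reach only later rows make up. A row lasts 1/8 s, in which the tool goes at most 62.5 mm and 10.7 degrees, less where a joint would pass 70% of its speed; a pose out of reach is approached as far as the arm can. A call with a gripper value outside its range is refused whole. OPENING is the finger opening in mm, from 0 to 85.4, set as the call begins (- or left out, the last holds). The fingers move at their own pace and stop on an object; the grip force is fixed at half the most. Time passes only in rows, so rows that repeat a pose let the fingers close, or fill a call up. It gives the time, the measured TCP pose, the force and the opening at its end, in the units of the state.
- arm.read_state(): the state, without advancing time (a new reading comes with each control period).
- arm.get_image(name): name is "scene" or "side" or "wrist"; returns (picture, depth): 400x640x3 uint8, blue, green, red; 400x640 float32, mm along the optical axis (not along the pixel's ray), 0 where there is no reading.
- arm.camera_params(name): a dict with "mtx" (3x3 intrinsics, pixels), "R" (3x3) and "t" (3): a world point X has camera coordinates R X + t. Camera axes: x right, y down, z forward; pixel columns grow to the right and rows downward; lengths in mm; the calibration is good to about 2 mm. A picture is of the moment at which its call begins: read the wrist's pose just before it. camera_params takes no time and is no camera call; for the wrist camera it gives the pose at the moment of the call.
- arm.job_done(): hands the job in, once; it reports no verdict.
The state is a dict: "clock": time; "joints": joint angles; "joint_vel": joint speeds; "joint_efforts": joint torques, N m; "position": TCP position; "ee_rot": TCP orientation; "contact_force": force on the tool from outside, world axes, zero at the start; "wrist_torque": the same for the moment, N m; "gripper_width": finger opening in mm.
Only numpy, scipy, OpenCV 4.12 (cv2) and the standard library are available. Lean on these libraries where they do the work, as an engineer would, in place of code of your own. Each camera call takes 0.05 s, during which the arm holds its last target.

## Working session

There is one attempt and no reset: what is moved stays moved. The work goes in short steps, Python scripts to look and compute and a shell command to move; the robot and the scene stay as the last step left them, time stands still between calls to the robot, and variables do not carry over. Pictures are saved under pics/ and viewed, and the job is handed in when it is done.

```bash
ls; mkdir -p pics; python3 - <<'E'
from bench import arm
import cv2,numpy as np
s=arm.read_state(); print({k:np.round(v,3).tolist() for k,v in s.items()})
for n in ["scene","side","wrist"]:
    p=arm.camera_params(n); print(n,np.round(p["mtx"],1).tolist(),np.round(p["R"],3).tolist(),np.round(p["t"],1).tolist())
    im,d=arm.get_image(n); cv2.imwrite(f"pics/{n}0.png",im); np.savez(f"{n}0.npz",im=im,d=d,mtx=p["mtx"],R=p["R"],t=p["t"])
E
```

```text
pics
{'clock': 0.0, 'joints': [0.259, 0.386, 0.007, -0.0, -1.194, -0.259], 'joint_vel': [-0.0, -0.0, 0.001, -0.0, -0.001, 0.0], 'joint_efforts': [-0.001, -39.229, 18.84, 4.186, -0.005, 0.0], 'position': [624.802, 0.049, 403.623], 'ee_rot': [-0.707, 0.707, 0.001, -0.001], 'contact_force': [-0.422, -0.536, -0.024], 'wrist_torque': [-0.002, -0.041, -0.037], 'gripper_width': 85.256}
scene [[372.3, 0.0, 318.5], [0.0, 372.3, 199.7], [0.0, 0.0, 1.0]] [[-0.094, 0.995, 0.015], [0.638, 0.072, -0.767], [-0.764, -0.063, -0.642]] [32.4, -285.6, 1413.5]
side [[389.0, 0.0, 323.8], [0.0, 389.0, 200.8], [0.0, 0.0, 1.0]] [[0.729, -0.685, -0.005], [-0.425, -0.446, -0.788], [0.537, 0.576, -0.616]] [-323.2, 252.5, 837.9]
wrist [[281.5, 0.0, 321.4], [0.0, 281.5, 201.9], [0.0, 0.0, 1.0]] [[-1.0, 0.0, 0.002], [0.001, 0.95, 0.313], [-0.001, 0.313, -0.95]] [624.2, -41.0, 379.6]
```

View pics/scene0.png

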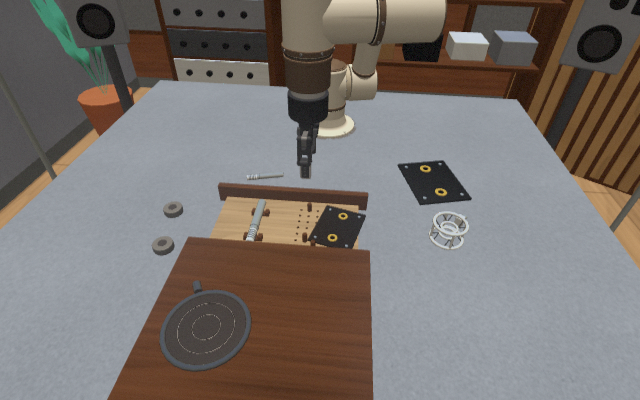

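View pics/side0.png

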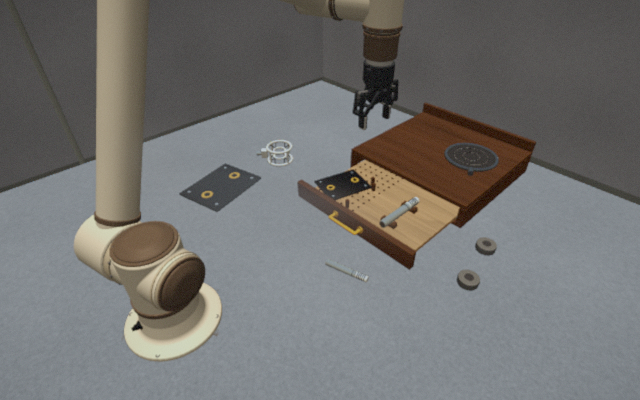

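View pics/wrist0.png

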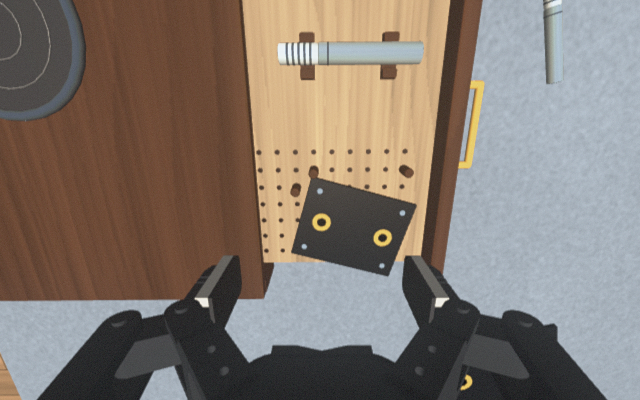

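The wrist view shows the plate with corners at about (313,178) for the pivot, (416,205), (388,275) for the push corner and (292,252). The pegs are at about (313,172), (296,190) and (406,171), and the drawer front runs along the right side.

```bash
cat > h.py <<'E'
import numpy as np,cv2
def ray(P,uv,z):
    uv=np.atleast_2d(np.float64(uv)); K,R,t=P["mtx"],P["R"],P["t"]
    pts=np.c_[uv,np.ones(len(uv))]@np.linalg.inv(K).T
    d=pts@R; o=-R.T@t
    s=(z-o[2])/d[:,2]
    return o+d*s[:,None]
def unproj(P,d,uv):
    K,R,t=P["mtx"],P["R"],P["t"]; out=[]
    for u,v in np.atleast_2d(uv):
        z=np.median(d[int(v)-2:int(v)+3,int(u)-2:int(u)+3]); c=np.linalg.inv(K)@[u,v,1]*z
        out.append(R.T@(c-t))
    return np.array(out)
def corners(im,box):
    x0,y0,x1,y1=box; g=im.max(2); m=np.zeros(g.shape,np.uint8)
    m[y0:y1,x0:x1]=(g[y0:y1,x0:x1]<62)*255
    m=cv2.morphologyEx(m,cv2.MORPH_OPEN,np.ones((9,9)))
    cs,_=cv2.findContours(m,cv2.RETR_EXTERNAL,cv2.CHAIN_APPROX_NONE)
    c=max(cs,key=cv2.contourArea); c=cv2.convexHull(c)
    r=cv2.approxPolyN(c,4)
    return r.reshape(-1,2),cv2.contourArea(c)
E
python3 - <<'E'
from h import *
D=np.load("wrist0.npz"); im,d=D["im"],D["d"]
c,a=corners(im,(270,160,440,285)); print(c,a)
for z in (33,): print(np.round(ray(D,c,z),1))
print("depth plate",np.round(unproj(D,d,[(350,220),(330,200),(375,255)]),1))
print("floor",np.round(unproj(D,d,[(350,120),(280,100),(420,110),(275,240)]),1))
print("front top",np.round(unproj(D,d,[(462,20),(455,100),(438,245)]),1))
print("mic",np.round(unproj(D,d,[(350,53)]),1))
cv2.imwrite("pics/crop.png",cv2.resize(im[130:290,240:460],None,fx=3.6,fy=3.6,interpolation=cv2.INTER_CUBIC))
E
```

```text
[[413 261]
 [427 284]
 [402 284]
 [405 261]] 357.0
[[499.2 116.9  33. ]
 [475.8 153.5  33. ]
 [511.  153.5  33. ]
 [510.2 116.9  33. ]]
depth plate [[587.1  56.9  32.4]
 [613.3  29.7  32.1]
 [551.6 107.9  32.6]]
floor [[590.1 -67.7  23.1]
 [672.6 -90.1  22.9]
 [507.9 -79.   23.4]
 [687.6  89.8  23.6]]
front top [[ 487.7 -162.2   57.6]
 [ 484.2  -89.1   58.9]
 [ 480.3   79.4   59.1]]
mic [[ 594.9 -134.6   50.8]]
```

View pics/crop.png

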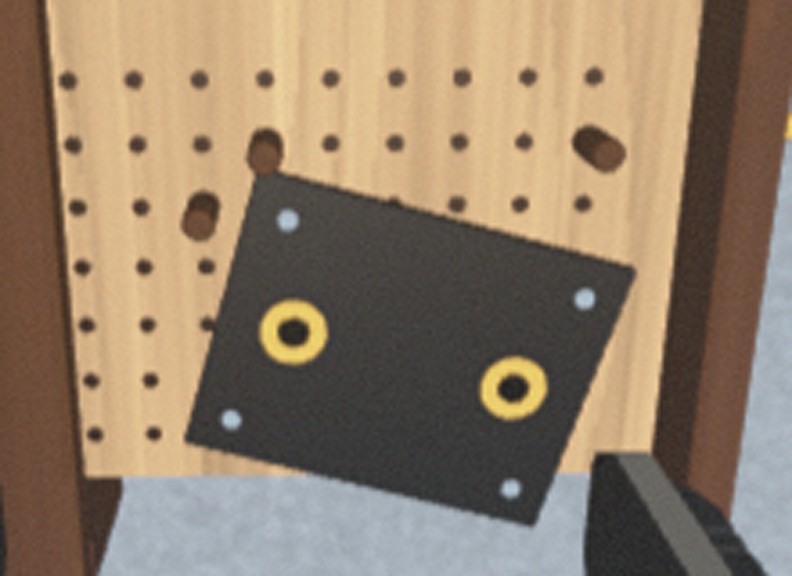

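```bash
python3 - <<'E'
from h import *
D=np.load("wrist0.npz")
f=lambda l:np.array(l)/3.6+[240-.4,130-.4]
C=ray(D,f([(257,168),(635,268),(533,526),(186,438)]),33); print("corners piv,nr,push,fl",np.round(C[:,:2],1))
g=lambda a,b:np.linalg.norm(C[a]-C[b]); print(g(0,1),g(1,2),g(2,3),g(3,0),"ang",np.arctan2(*(C[0]-C[1])[1::-1]),np.arctan2(*(C[3]-C[2])[1::-1]))
H=ray(D,f([(134,144),(202,144),(330,143),(395,143),(459,142),(524,142),(200,80),(461,77),(95,434),(153,434)]),24); print(np.round(H[:,:2],1))
P=np.polyfit(H[:6,0],H[:6,1],1); print("row slope",P)
feet=ray(D,f([(265,143.5),(589,141),(204,206)]),24); print("grid feet",np.round(feet[:,:2],1))
print("tops",np.round(ray(D,f([(265,158),(608,152),(198,226)]),49)[:,:2],1))
E
```

```text
corners piv,nr,push,fl [[637.1  -1.4]
 [503.8  34.9]
 [532.2 140. ]
 [664.9 101.9]]
138.1420337487466 108.94177351419954 138.09620161535344 106.97553680386902 ang -0.26544684075735253 -0.2796865298073693
[[680.2  -7.9]
 [656.5  -7.9]
 [611.9  -8.2]
 [589.2  -8.2]
 [566.9  -8.5]
 [544.2  -8.5]
 [656.5 -30.1]
 [567.3 -31.1]
 [700.8 105. ]
 [678.5 105. ]]
row slope [ 5.33310725e-03 -1.14413920e+01]
grid feet [[634.5  -8. ]
 [521.5  -8.9]
 [656.4  14.5]]
tops [[633.9  -8.4]
 [522.4 -10.3]
 [656.3  14.6]]
```

Measured positions: pegs at about (634.5,-8), (521.5,-9) and (656.4,14.5), so home centre is about (581,53). The plate is turned about -0.27 rad, with its push corner at (532,140). Next I close the gripper and move to the left of the plate, outside the drawer.

```bash
python3 -m jog '[[[-33,11,10,0],[-66,22,30,0],[-99,33,60,0],[-132,43,90,0],[-168,53,110,0]]]' 0; python3 -m jog '[[[0,0,20,0],[0,0,35,0],[0,0,50,0],[0,0,55,0],[0,0,55,0]]]'
python3 - <<'E'
from bench import arm
import cv2,numpy as np
s=arm.read_state(); print({k:np.round(s[k],2).tolist() for k in ("clock","position","ee_rot","contact_force","gripper_width")})
for n in ["side","wrist"]:
    p=arm.camera_params(n)
    im,d=arm.get_image(n); cv2.imwrite(f"pics/{n}1.png",im); np.savez(f"{n}1.npz",im=im,d=d,mtx=p["mtx"],R=p["R"],t=p["t"])
cv2.imwrite("pics/side1c.png",cv2.resize(np.load("side1.npz")["im"][60:240,240:440],None,fx=3,fy=3))
E
```

```text
clock: 0.78
position: [570.9, 168.7, 292.2]
ee_rot: [-0.707, 0.707, 0.001, -0.002]
contact_force: [-0.1, 1.0, -0.3]
gripper_width: -0.4
clock: 1.4
position: [570.9, 168.3, 237.1]
ee_rot: [-0.707, 0.708, 0.001, -0.002]
contact_force: [0.1, 0.6, 0.2]
gripper_width: -0.3
{'clock': 1.4, 'position': [570.89, 168.29, 237.09], 'ee_rot': [-0.71, 0.71, 0.0, -0.0], 'contact_force': [0.09, 0.56, 0.25], 'gripper_width': -0.3}
```

View pics/wrist1.png

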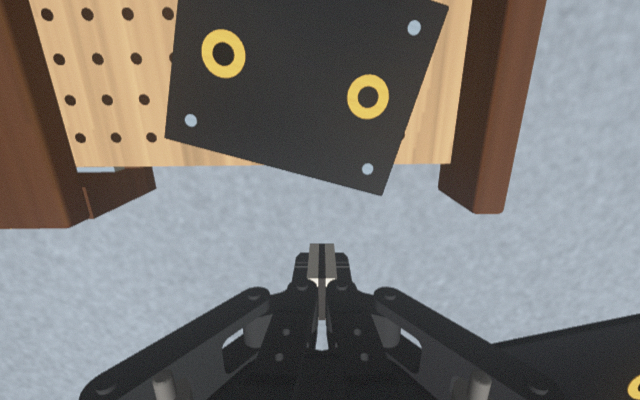

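View pics/side1c.png

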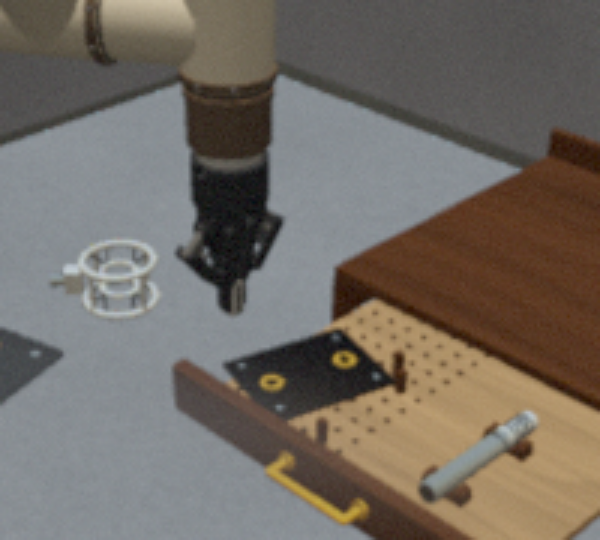

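The wrist view shows the closed fingertips at about (309–337, 243–280), and the plate's push corner at about (382,195). Now I measure the tip height and refine the plate corners.

```bash
python3 - <<'E'
from h import *
D=np.load("wrist1.npz");im,d=D["im"],D["d"]
print(np.round(unproj(D,d,[(315,248),(330,248),(315,268),(330,268),(322,247)]),1))
z=d[230:285,300:345]; print(np.round(d[236:290:4,322]),np.round(d[250,296:350:3]))
for zz in (64,): print(np.round(ray(D,[(309,243),(337,243),(309,278),(337,278)],zz),1))
cv2.imwrite("pics/w1c.png",cv2.resize(im[0:290,150:460],None,fx=2.5,fy=2.0*1,interpolation=cv2.INTER_CUBIC))
C=ray(D,[(448,7),(382,195),(165,137)],33);print(np.round(C,1))
print(np.round(unproj(D,d,[(300,100)]),1))
E
```

```text
[[573.9 157.2  74. ]
 [566.  157.5  73.5]
 [573.5 157.3  93.3]
 [566.6 157.4  93.3]
 [570.2 157.4  72.6]]
[227. 227. 152. 148. 143. 139. 136. 131. 129. 125. 121. 123.   0. 122.] [231. 230. 231. 230. 230. 144. 146. 147. 145. 145. 145. 146. 145. 230.
 231. 231. 232. 230.]
[[577.4 159.3  64. ]
 [561.8 159.4  64. ]
 [577.8 181.9  64. ]
 [561.4 182.   64. ]]
[[503.4  37.   33. ]
 [531.4 140.7  33. ]
 [664.5 104.   33. ]]
[[582.8  83.2  32.6]]
```

View pics/w1c.png

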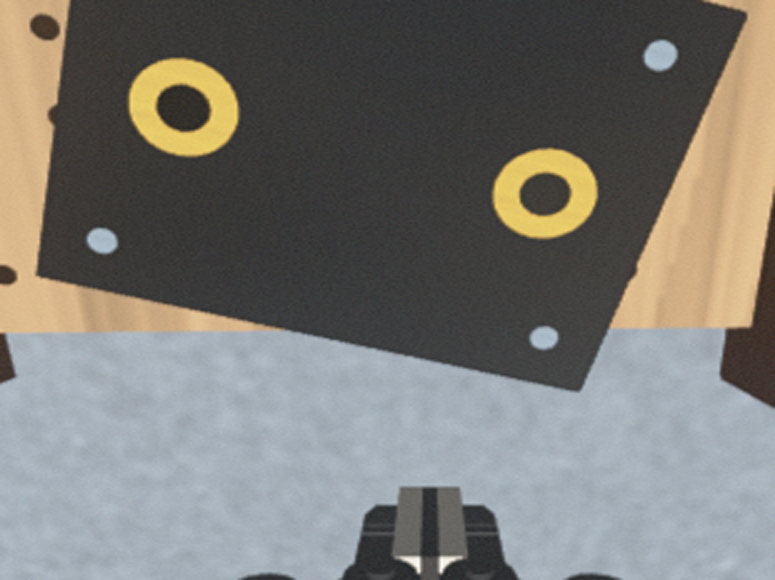

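```bash
python3 - <<'E'
from h import *
D=np.load("wrist1.npz");im,d=D["im"],D["d"]
print(im[236:252,315].max(1),d[238:250,315])
for v in (242.5,243.5,244.5):
  for z in (60,64,68,72): print(v,z,np.round(ray(D,[(315,v)],z),1))
E
```

```text
[193 192 188 190 187 189 190 140 102 105 100 105 107 106 105 110] [228.25371 227.1154  229.09705 228.54648 228.51707 152.37744 151.80977
 150.11882 150.04254 149.63026 148.27188 146.77788]
242.5 60 [[574.2 161.   60. ]]
242.5 64 [[574.1 159.   64. ]]
242.5 68 [[574. 157.  68.]]
242.5 72 [[573.9 155.   72. ]]
243.5 60 [[574.2 161.6  60. ]]
243.5 64 [[574.1 159.6  64. ]]
243.5 68 [[574.  157.6  68. ]]
243.5 72 [[573.9 155.6  72. ]]
244.5 60 [[574.2 162.3  60. ]]
244.5 64 [[574.1 160.3  64. ]]
244.5 68 [[574.  158.2  68. ]]
244.5 72 [[573.9 156.2  72. ]]
```

```bash
python3 -m jog '[[[0,0,20,0],[0,0,40,0],[0,0,52,0],[0,0,57,0],[0,0,57,0]]]';  python3 -m jog '[[[0,0,1,0],[0,0,2,0],[0,0,3,0],[0,0,4,0],[0,0,4,0]]]'
```

```text
clock: 2.12
position: [571.0, 168.5, 181.0]
ee_rot: [-0.707, 0.707, 0.001, -0.001]
contact_force: [-0.1, -0.2, 0.6]
gripper_width: -0.2
clock: 2.75
position: [571.0, 168.5, 176.9]
ee_rot: [-0.707, 0.707, 0.001, -0.001]
contact_force: [0.2, 0.4, -0.3]
gripper_width: -0.3
```

```bash
 python3 -m jog '[[[0,0,1,0],[0,0,2,0],[0,0,3,0],[0,0,4,0],[0,0,4,0]]]'
```

```text
clock: 3.38
position: [571.0, 168.6, 173.5]
ee_rot: [-0.707, 0.707, 0.001, -0.001]
contact_force: [-1.3, 0.2, 4.8]
gripper_width: 0.2
```

Table contact came at TCP z ≈ 173.4, so the tip offset is 173. I'll raise the tip to about 27 mm and close the gap towards the edge.

```bash
 python3 -m jog '[[[0,0,-20,0],[0,0,-27.4,0],[8,0,-27.4,0],[16,0,-27.4,0],[20,0,-27.4,0]]]'; python3 -m jog '[[[1,0,0,0],[2,0,0,0],[3,0,0,0],[4,0,0,0],[4,0,0,0]]]'
```

```text
clock: 4.0
position: [570.8, 147.7, 200.2]
ee_rot: [-0.707, 0.708, 0.001, -0.002]
contact_force: [0.4, -0.4, -0.5]
gripper_width: 0.0
clock: 4.62
position: [570.8, 143.8, 200.2]
ee_rot: [-0.707, 0.708, 0.001, -0.002]
contact_force: [-0.7, -0.2, -0.1]
gripper_width: 0.5
```

```bash
 python3 -m jog '[[[0.5,0,0,0],[1,0,0,0],[1.5,0,0,0],[2,0,0,0],[2,0,0,0]]]'; python3 - <<'E'
from bench import arm
import cv2
im,d=arm.get_image("wrist"); cv2.imwrite("pics/w2.png",im)
E
```

```text
clock: 5.25
position: [570.8, 141.7, 200.3]
ee_rot: [-0.707, 0.708, 0.001, -0.002]
contact_force: [0.4, 0.4, -0.2]
gripper_width: -0.2
```

View pics/w2.png

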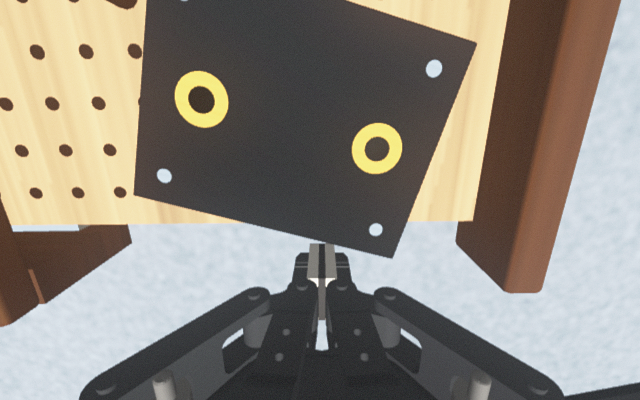

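The finger, at about (309–337, 244), is almost touching the plate's edge. Creeping on.

```bash
 python3 -m jog '[[[0.6,0,0,0],[1.2,0,0,0],[1.8,0,0,0],[2.4,0,0,0],[2.4,0,0,0]]]'
```

```text
clock: 5.92
position: [570.8, 139.2, 200.3]
ee_rot: [-0.707, 0.708, 0.001, -0.002]
contact_force: [-0.9, 0.9, -0.7]
gripper_width: 0.0
```

```bash
 python3 -m jog '[[[0.6,0,0,0],[1.2,0.3,0,0],[1.8,0.6,0,0],[2.4,0.9,0,0],[2.4,0.9,0,0]]]'
```

```text
clock: 6.55
position: [569.8, 136.8, 200.3]
ee_rot: [-0.707, 0.708, 0.001, -0.002]
contact_force: [-0.2, 2.0, 0.1]
gripper_width: 0.1
```

```bash
 python3 -m jog '[[[0.8,0.8,0,0],[1.6,1.6,0,0],[2.4,2.4,0,0],[3.2,3.2,0,0],[3.2,3.2,0,0]]]';  python3 -m jog '[[[0.8,0.8,0,0],[1.6,1.6,0,0],[2.4,2.4,0,0],[3.2,3.2,0,0],[3.2,3.2,0,0]]]'; python3 - <<'E'
from bench import arm
import cv2
im,d=arm.get_image("wrist"); cv2.imwrite("pics/w3.png",im)
E
```

```text
clock: 7.18
position: [566.5, 133.4, 200.3]
ee_rot: [-0.707, 0.708, 0.001, -0.002]
contact_force: [-0.1, 0.7, -0.1]
gripper_width: -0.2
clock: 7.8
position: [563.2, 130.1, 200.3]
ee_rot: [-0.707, 0.708, 0.001, -0.002]
contact_force: [-0.3, 1.5, -0.8]
gripper_width: -0.2
```

View pics/w3.png

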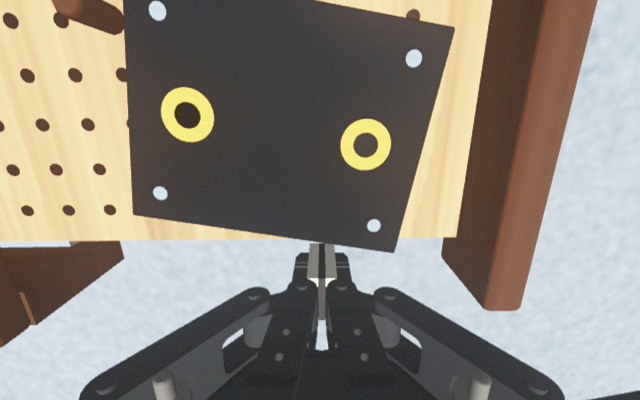

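```bash
cat > snap.py <<'E'
from h import *
from bench import arm
import sys
def snap(n,tag):
    p=arm.camera_params(n); im,d=arm.get_image(n)
    np.savez(f"{tag}.npz",im=im,d=d,mtx=p["mtx"],R=p["R"],t=p["t"]); cv2.imwrite(f"pics/{tag}.png",im); return p,im,d
def fitline(P,g,a,b,z,n=40,w=10):
    # sub-pixel dark-to-bright edge along segment a-b, world line on plane z
    a,b=np.float64(a),np.float64(b); t=(b-a)/np.linalg.norm(b-a); nn=np.array([-t[1],t[0]]); pts=[]
    for s in np.linspace(.08,.92,n):
        c=a+(b-a)*s; k=np.arange(-w,w+.5,.5); q=c+k[:,None]*nn
        v=cv2.remap(g,q[:,0].astype(np.float32),q[:,1].astype(np.float32),cv2.INTER_LINEAR).ravel()
        gr=np.abs(np.diff(cv2.GaussianBlur(v[:,None],(1,5),1).ravel())); pts.append((q[gr.argmax()]+q[gr.argmax()+1])/2)
    W=ray(P,pts,z)[:,:2]
    l=cv2.fitLine(W.astype(np.float32),cv2.DIST_HUBER,0,0.3,.01).ravel()
    r=np.abs((W-l[2:])@[-l[1],l[0]]); return l, np.median(r)
def ang(l): 
    return np.arctan2(l[1],l[0])
def inter(l,m):
    A=np.c_[l[:2],-m[:2]]; s=np.linalg.solve(A,m[2:]-l[2:]); return l[2:]+s[0]*l[:2]
E
python3 - <<'E'
from snap import *
p,im,d=snap("wrist","w4"); g=im.max(2).astype(np.float32)
L,r1=fitline(p,g,(133,214),(300,237),33); S,r2=fitline(p,g,(395,251),(454,28),33); F,r3=fitline(p,g,(125,60),(133,214),33)
print("left ang",ang(L),r1,"near",ang(S),r2,"far",ang(F),r3)
print("push",inter(L,S),"farleft",inter(L,F))
# holes
x=im[:235,:125]; m=((x.max(2)<110)*255).astype(np.uint8)
n,lab,st,ce=cv2.connectedComponentsWithStats(m)
for i in range(1,n):
    if 60<st[i,4]<400: print(st[i,4],np.round(ce[i]),np.round(ray(p,[ce[i]],24)[0,:2],1))
E
```

```text
left ang -0.16358021 0.07897743444784905 near 1.4060442 0.06820318557168688 far 1.4086399 0.03337766168168897
push [523.5408  123.62082] farleft [659.7445   101.139694]
159 [10. 20.] [701.2  11.9]
129 [27. 75.] [701.1  34.3]
127 [75. 75.] [678.6  34.2]
91 [121.  74.] [656.9  33.8]
111 [ 42. 125.] [701.   56.8]
104 [ 87. 124.] [678.5  56.6]
93 [ 13. 170.] [723.3  79.4]
89 [ 56. 169.] [700.7  79.3]
88 [ 99. 169.] [678.3  79.1]
76 [110. 209.] [678.1 101.5]
78 [ 27. 210.] [723.1 101.9]
78 [ 68. 210.] [700.6 101.8]
```

```bash
 python3 -m jog '[[[0.8,1,0,0],[1.6,2,0,0],[2.4,3,0,0],[3.3,4,0,0],[3.3,4,0,0]]]';  python3 -m jog '[[[0.8,1,0,0],[1.6,2,0,0],[2.4,3,0,0],[3.3,4,0,0],[3.3,4,0,0]]]'
```

```text
clock: 8.52
position: [559.1, 126.7, 200.3]
ee_rot: [-0.706, 0.708, 0.001, -0.002]
contact_force: [-0.0, 1.0, 0.1]
gripper_width: 0.4
clock: 9.15
position: [555.0, 123.3, 200.3]
ee_rot: [-0.706, 0.708, 0.001, -0.002]
contact_force: [0.4, 0.5, -0.0]
gripper_width: -0.2
```

```bash
python3 - <<'E'
from snap import *
p,im,d=snap("wrist","w5")
E
```

```text
(no output)
```

View pics/w5.png

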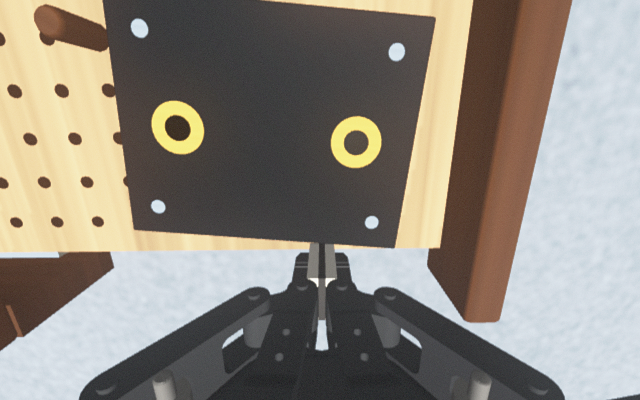

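The plate is nearly home, with its corners at about (133,230), (396,247) and (435,17). Now I write a reusable check of the plate against the hole grid.

```bash
cat > meas.py <<'E'
from snap import *
def meas(tag,fl,push,nr,ftop,lend,piv0=(634,-11.2),hb=(0,240,0,130)):
    D=np.load(f"{tag}.npz"); im=D["im"]; g=im.max(2).astype(np.float32)
    L,r1=fitline(D,g,fl,lend,33,w=6); S,r2=fitline(D,g,push,nr,33,w=6); F,r3=fitline(D,g,ftop,fl,33,w=6)
    fix=lambda a:(a+np.pi/2)%np.pi-np.pi/2
    aL=fix(ang(L)); aS=fix(ang(S)-np.pi/2); aF=fix(ang(F)-np.pi/2)
    x=im[hb[0]:hb[1],hb[2]:hb[3]]; m=((x.max(2)<110)*255).astype(np.uint8)
    n,lab,st,ce=cv2.connectedComponentsWithStats(m); W=[];G=[]
    for i in range(1,n):
        if 50<st[i,4]<200 and st[i,2]<16 and st[i,3]<16 and st[i,0]>0:
            w=ray(D,[ce[i]+[hb[2],hb[0]]],24)[0,:2]; q=(w-piv0)/22.5; k=np.round(q)
            if np.abs(q-k).max()<.25: W.append(w);G.append(k*22.5)
    W,G=np.array(W),np.array(G)
    Gc,Wc=G-G.mean(0),W-W.mean(0)
    yaw=np.arctan2((Gc[:,0]*Wc[:,1]-Gc[:,1]*Wc[:,0]).sum(),(Gc*Wc).sum())
    Rm=lambda a:np.array([[np.cos(a),-np.sin(a)],[np.sin(a),np.cos(a)]])
    piv=W.mean(0)-Rm(yaw)@G.mean(0); res=np.sqrt(((W-piv-G@Rm(yaw).T)**2).sum(1).mean())
    a=(2*aL+aS+aF)/4; c1=inter(L,F)-Rm(a)@[70,55]; c2=inter(L,S)-Rm(a)@[-70,55]; c=(c1+c2)/2
    home=piv+Rm(yaw)@[-53.5,61]; rel=Rm(-yaw)@(c-home)
    print(len(W),"holes res",res.round(2),"piv",piv.round(1),"yaw",yaw.round(4),"plate ang",np.round([aL,aS,aF],4),"rel",round(a-yaw,4),"c",c.round(1),"spread",(c1-c2).round(1),"in home",rel.round(2))
E
python3 - <<'E'
from meas import *
meas("w4",(133,214),(395,251),(454,28),(125,60),(300,237))
meas("w5",(134,230),(396,247),(435,17),(108,50),(300,240))
E
```

```text
11 holes res 0.07 piv [633.9 -11.2] yaw 0.0067 plate ang [-0.1636 -0.1648 -0.1622] rel -0.1703 c [582.7  58.1] spread [-1.9  0.3] in home [2.77 8.61]
9 holes res 0.06 piv [634.  -11.3] yaw 0.008 plate ang [-0.0829 -0.0832 -0.0834] rel -0.0911 c [579.4  53.5] spread [-1.8  0.2] in home [-0.58  4.18]
```

```bash
 python3 -m jog '[[[0.7,0.9,0,0],[1.5,1.8,0,0],[2.3,2.7,0,0],[3,3.6,0,0],[3,3.6,0,0]]]';  python3 -m jog '[[[0.5,0.6,0,0],[1,1.2,0,0],[1.5,1.8,0,0],[2,2.4,0,0],[2,2.4,0,0]]]'; python3 - <<'E'
from snap import *
p,im,d=snap("wrist","w6")
E
```

```text
clock: 9.82
position: [551.3, 120.3, 200.4]
ee_rot: [-0.706, 0.708, 0.001, -0.003]
contact_force: [1.5, 0.9, 0.4]
gripper_width: -0.1
clock: 10.45
position: [548.9, 118.2, 200.4]
ee_rot: [-0.706, 0.708, 0.001, -0.003]
contact_force: [0.7, 0.2, -0.6]
gripper_width: -0.1
```

View pics/w6.png

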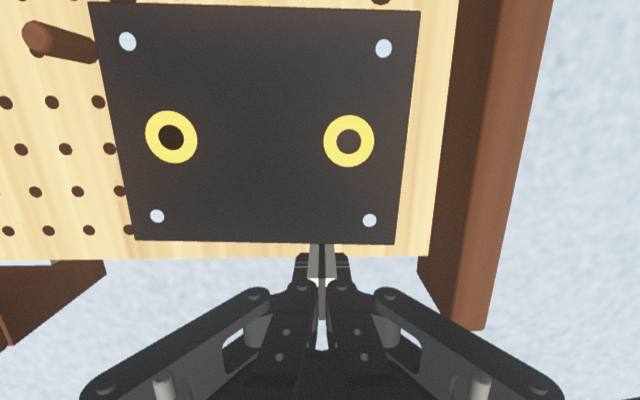

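```bash
python3 - <<'E'
from meas import *
meas("w6",(135,240),(394,244),(420,12),(97,50),(300,243))
E
```

```text
9 holes res 0.06 piv [633.9 -11.2] yaw 0.0069 plate ang [-0.0243 -0.0227 -0.0261] rel -0.0313 c [576.8  50.2] spread [-1.5  0. ] in home [-3.2   0.76]
```

```bash
 python3 -m jog '[[[0.5,0.5,0,0],[1,1,0,0],[1.5,1.5,0,0],[2,2,0,0],[2,2,0,0]]]'; python3 -m jog '[[[0.2,0.2,0,0],[0.4,0.4,0,0],[0.6,0.6,0,0],[0.6,0.6,0,0],[0.6,0.6,0,0]]]'
```

```text
clock: 11.12
position: [546.8, 116.2, 200.4]
ee_rot: [-0.706, 0.708, 0.001, -0.003]
contact_force: [0.5, 0.5, 0.6]
gripper_width: 0.4
clock: 11.75
position: [546.2, 115.6, 200.4]
ee_rot: [-0.706, 0.708, 0.001, -0.003]
contact_force: [0.2, 1.0, -0.2]
gripper_width: 0.0
```

```bash
 python3 -m jog '[[[0.2,0.2,0,0],[0.4,0.3,0,0],[0.6,0.4,0,0],[0.6,0.4,0,0],[0.6,0.4,0,0]]]'; python3 - <<'E'
from snap import *
p,im,d=snap("wrist","w7"); print(arm.read_state()["contact_force"])
from meas import *
meas("w7",(135,243),(394,243),(414,10),(93,50),(300,243.5))
E
```

```text
clock: 12.38
position: [545.8, 115.1, 200.4]
ee_rot: [-0.706, 0.708, 0.001, -0.003]
contact_force: [-0.3, 2.7, 0.4]
gripper_width: -0.0
[ 0.15925064  2.37121393 -0.53345141]
13 holes res 0.44 piv [633.8 -11. ] yaw 0.0054 plate ang [0.0056 0.0069 0.0077] rel 0.001 c [575.4  48.3] spread [-1.7 -0.1] in home [-4.54 -1.39]
```

View pics/w7.png

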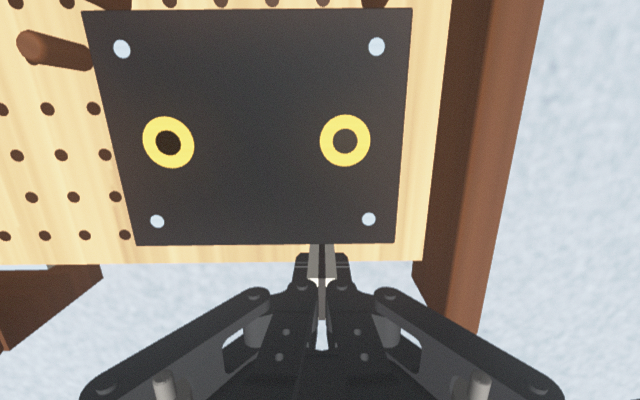

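The plate is at about zero angle and the force is rising. Now I press in -y only.

```bash
 python3 -m jog '[[[0.3,0,0,0],[0.6,0,0,0],[0.6,0,0,0],[0.6,0,0,0],[0.6,0,0,0]]]'
```

```text
clock: 13.05
position: [545.7, 114.9, 200.4]
ee_rot: [-0.706, 0.708, 0.001, -0.002]
contact_force: [-1.1, 5.0, -0.5]
gripper_width: -0.1
```

```bash
 python3 -m jog '[[[0.3,0,0,0],[0.6,0,0,0],[0.6,0,0,0],[0.6,0,0,0],[0.6,0,0,0]]]'
```

```text
clock: 13.68
position: [545.7, 114.7, 200.5]
ee_rot: [-0.706, 0.708, 0.001, -0.002]
contact_force: [-1.9, 5.9, -0.2]
gripper_width: 0.3
```

```bash
 python3 -m jog '[[[0.3,0.1,0,0],[0.7,0.2,0,0],[0.9,0.2,0,0],[0.9,0.2,0,0],[0.9,0.2,0,0]]]'
```

```text
clock: 14.3
position: [545.6, 114.4, 200.5]
ee_rot: [-0.706, 0.708, 0.001, -0.001]
contact_force: [-0.4, 6.9, 0.7]
gripper_width: 0.2
```

```bash
 python3 -m jog '[[[0.5,0.1,0,0],[0.9,0.2,0,0],[1.1,0.2,0,0],[1.1,0.2,0,0],[1.1,0.2,0,0]]]'; python3 - <<'E'
from snap import *
p,im,d=snap("wrist","w8"); print(arm.read_state()["contact_force"])
from meas import *
meas("w8",(135,243),(394,243),(414,10),(93,50),(300,243.5))
E
```

```text
clock: 14.92
position: [545.4, 114.1, 200.5]
ee_rot: [-0.706, 0.708, 0.002, -0.0]
contact_force: [-1.7, 8.2, -0.7]
gripper_width: 0.2
[-1.18245902  8.04500868 -1.01466176]
13 holes res 0.4 piv [633.8 -11. ] yaw 0.0052 plate ang [0.0065 0.0085 0.0057] rel 0.0016 c [575.5  48.1] spread [-1.5 -0. ] in home [-4.52 -1.6 ]
```

```bash
 python3 -m jog '[[[0.5,0.1,0,0],[1,0.3,0,0],[1.3,0.3,0,0],[1.3,0.3,0,0],[1.3,0.3,0,0]]]'; python3 -m jog '[[[0.6,0.2,0,0],[1.2,0.3,0,0],[1.3,0.4,0,0],[1.3,0.4,0,0],[1.3,0.4,0,0]]]'
```

```text
clock: 15.6
position: [545.2, 113.8, 200.5]
ee_rot: [-0.707, 0.708, 0.002, 0.001]
contact_force: [-1.5, 9.9, -1.0]
gripper_width: -0.1
clock: 16.23
position: [544.9, 113.5, 200.5]
ee_rot: [-0.707, 0.708, 0.002, 0.002]
contact_force: [-1.3, 8.4, -0.6]
gripper_width: 0.1
```

```bash
 python3 -m jog '[[[0.6,0.3,0,0],[1.2,0.6,0,0],[1.4,0.7,0,0],[1.4,0.7,0,0],[1.4,0.7,0,0]]]'; python3 - <<'E'
from snap import *
p,im,d=snap("wrist","w9"); print(arm.read_state()["contact_force"])
from meas import *
meas("w9",(135,243),(394,243),(414,10),(93,50),(300,243.5))
E
```

```text
clock: 16.85
position: [544.5, 113.1, 200.6]
ee_rot: [-0.707, 0.708, 0.002, 0.003]
contact_force: [-1.6, 8.1, -1.7]
gripper_width: 0.1
[-1.26850208  8.45797552 -0.5484176 ]
14 holes res 0.4 piv [633.8 -11. ] yaw 0.0055 plate ang [0.0068 0.0088 0.007 ] rel 0.0019 c [575.4  48.2] spread [-1.6 -0.1] in home [-4.59 -1.52]
```

View pics/w9.png

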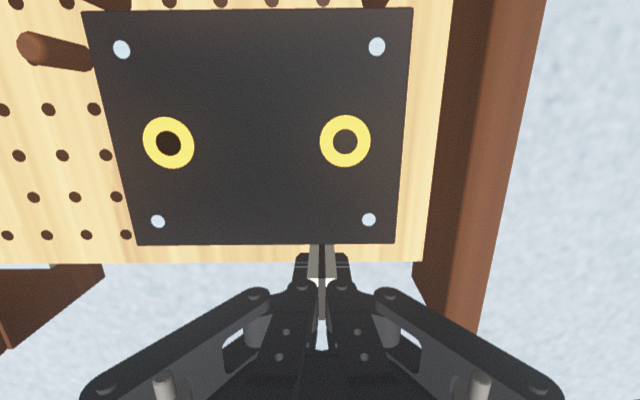

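The plate is stationary on the pegs at about 8 N. One slightly firmer press, to be sure the stop peg itself carries more than 3 N.

```bash
 python3 -m jog '[[[0.8,0.3,0,0],[1.4,0.6,0,0],[1.8,0.8,0,0],[1.8,0.8,0,0],[1.8,0.8,0,0]]]';python3 -m jog '[[[0.8,0.3,0,0],[1.4,0.6,0,0],[1.8,0.8,0,0],[1.8,0.8,0,0],[1.8,0.8,0,0]]]'
```

```text
clock: 17.52
position: [544.1, 112.6, 200.8]
ee_rot: [-0.707, 0.707, 0.002, 0.005]
contact_force: [-1.7, 9.3, -1.3]
gripper_width: 0.0
clock: 18.15
position: [543.7, 112.2, 200.9]
ee_rot: [-0.707, 0.707, 0.002, 0.007]
contact_force: [-1.6, 10.2, -1.4]
gripper_width: 0.2
```

```bash
 python3 -m jog '[[[0.8,0.3,0,0],[1.6,0.6,0,0],[2.0,0.8,0,0],[2.0,0.8,0,0],[2.0,0.8,0,0]]]'
```

```text
clock: 18.77
position: [543.3, 111.7, 201.0]
ee_rot: [-0.707, 0.707, 0.002, 0.009]
contact_force: [-1.2, 10.8, -0.8]
gripper_width: -0.0
```

Held above 10 N. Backing off straight along +y, then up.

```bash
 python3 -m jog '[[[-2,0,0,0],[-5,0,0,0],[-12,0,0,0],[-25,0,0,0],[-40,0,0,0]]]'; python3 -m jog '[[[-5,0,-30,0],[-5,0,-60,0],[-5,0,-90,0],[-5,0,-100,0],[-5,0,-100,0]]]'; python3 - <<'E'
from snap import *
p,im,d=snap("wrist","w10"); snap("side","s10")
E
```

```text
clock: 19.4
position: [543.3, 152.5, 201.7]
ee_rot: [-0.707, 0.707, 0.002, 0.009]
contact_force: [0.2, -0.7, 0.5]
gripper_width: 0.0
clock: 20.02
position: [542.2, 156.4, 301.9]
ee_rot: [-0.707, 0.707, 0.002, 0.009]
contact_force: [0.1, 0.2, -0.4]
gripper_width: 0.1
```

View pics/w10.png

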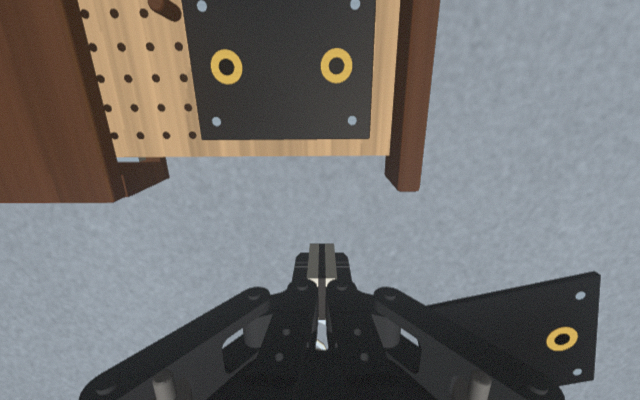

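View pics/s10.png

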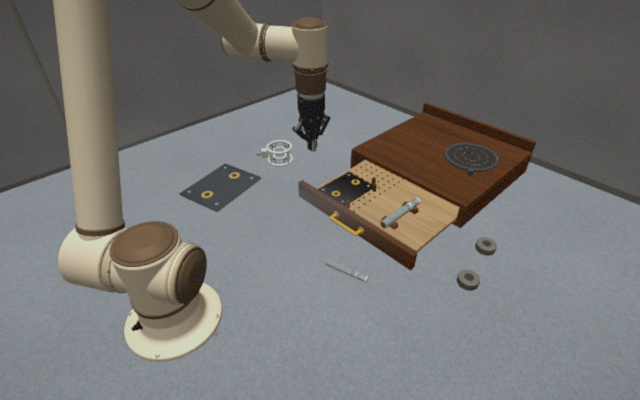

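The plate lies parallel to the drawer, with edges at (202,138) and (370,138) in the wrist view. Now I check it numerically and locate the front and pull.

```bash
python3 - <<'E'
from meas import *
meas("w10",(202,138.5),(370,138),(376,3),(184,20),(360,138.5),hb=(0,150,75,200))
D=np.load("wrist0.npz")
print("pull",np.round(ray(D,[(477,82),(467,167),(484,82)],33)[:,:2],1))
print("front outer top edge",np.round(ray(D,[(483,0),(470,100),(443,265)],60)[:,:2],1))
print(arm.read_state()["position"])
E
```

```text
5 holes res 0.06 piv [634.  -11.1] yaw 0.0075 plate ang [0.0089 0.0099 0.0069] rel 0.0012 c [575.5  49.1] spread [-1.  0.] in home [-4.49 -0.43]
pull [[ 450.8 -108.7]
 [ 446.5  -12.9]
 [ 443.  -108.7]]
front outer top edge [[ 471.4 -178. ]
 [ 469.   -89. ]
 [ 470.7  107. ]]
[541.96194536 156.03269196 300.4677003 ]
```

```bash
 python3 -m jog '[[[30,20,0,0],[70,40,0,0],[110,60,0,0],[140,80,0,0],[150,94,0,0]]]'; python3 -m jog '[[[30,0,0,0],[60,0,0,0],[68,0,0,0],[68,0,0,0],[68,0,0,0]]]'
```

```text
clock: 20.75
position: [446.5, 4.8, 296.5]
ee_rot: [-0.706, 0.708, 0.003, 0.006]
contact_force: [0.0, -0.0, 0.8]
gripper_width: -0.1
clock: 21.38
position: [446.5, -62.5, 295.4]
ee_rot: [-0.706, 0.708, 0.003, 0.006]
contact_force: [-0.4, 0.1, 0.3]
gripper_width: 0.2
```

```bash
 python3 -m jog '[[[0,0,20,0],[0,0,40,0],[0,0,60,0],[0,0,70,0],[0,0,75,0]]]'; python3 - <<'E'
from snap import *
p,im,d=snap("side","s11"); cv2.imwrite("pics/s11c.png",cv2.resize(im[130:300,250:480],None,fx=3,fy=3))
E
```

```text
clock: 22.0
position: [447.0, -61.1, 220.1]
ee_rot: [-0.707, 0.708, 0.003, 0.006]
contact_force: [0.6, 0.9, 0.1]
gripper_width: -0.1
```

View pics/s11c.png

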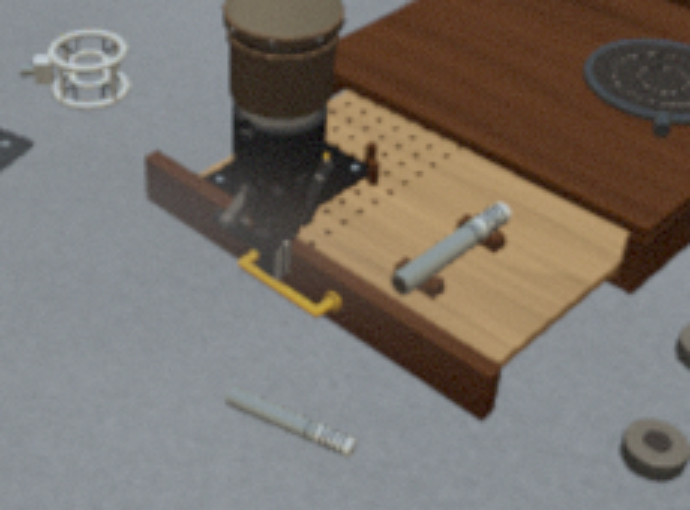

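The finger stands just above the pull, in front of the drawer front and clear of it. Easing the drawer in.

```bash
 python3 -m jog '[[[0,-4,0,0],[0,-8,0,0],[0,-12,0,0],[0,-15,0,0],[0,-18,0,0]]]';  python3 -m jog '[[[0,-4,0,0],[0,-10,0,0],[0,-17,0,0],[0,-24,0,0],[0,-30,0,0]]]'
```

```text
clock: 22.68
position: [464.8, -61.3, 219.9]
ee_rot: [-0.706, 0.708, 0.004, 0.005]
contact_force: [-3.1, 0.7, 1.9]
gripper_width: -0.3
clock: 23.3
position: [495.4, -61.3, 219.9]
ee_rot: [-0.706, 0.708, 0.004, 0.006]
contact_force: [-4.4, 2.7, 1.3]
gripper_width: 0.3
```

```bash
 python3 -m jog '[[[0,-7,0,0],[0,-15,0,0],[0,-23,0,0],[0,-31,0,0],[0,-38,0,0]]]';  python3 -m jog '[[[0,-7,0,0],[0,-15,0,0],[0,-23,0,0],[0,-31,0,0],[0,-38,0,0]]]'; python3 - <<'E'
from snap import *
p,im,d=snap("wrist","w12"); p,im,d=snap("scene","c12"); cv2.imwrite("pics/c12c.png",cv2.resize(im[150:280,180:420],None,fx=3,fy=3))
E
```

```text
clock: 23.92
position: [534.0, -61.3, 219.8]
ee_rot: [-0.706, 0.708, 0.004, 0.006]
contact_force: [-3.4, 3.0, 0.6]
gripper_width: 0.1
clock: 24.55
position: [572.5, -61.4, 219.8]
ee_rot: [-0.706, 0.708, 0.004, 0.006]
contact_force: [-3.6, 2.2, 0.9]
gripper_width: -0.2
```

View pics/w12.png

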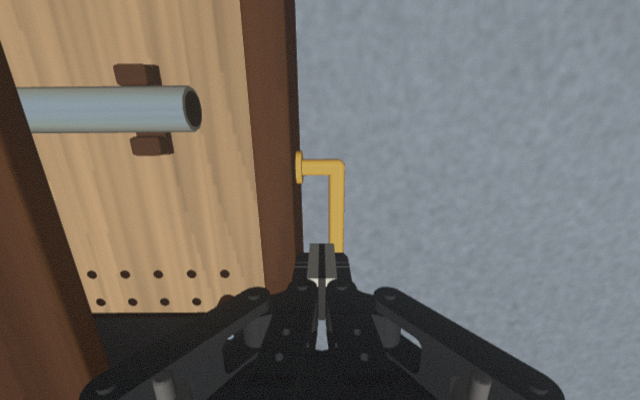

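View pics/c12c.png

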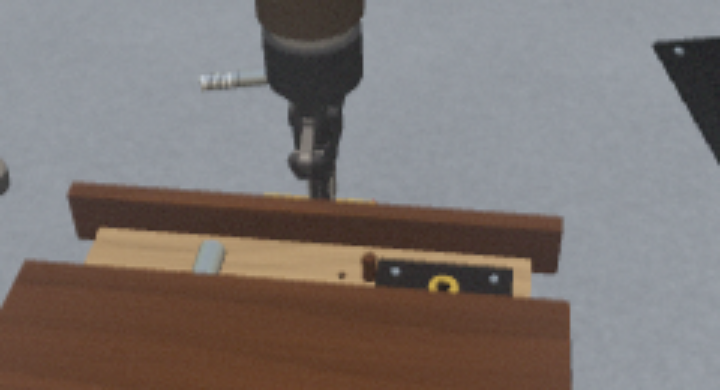

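It closes smoothly, with the plate still on the stop peg at (370,265) in the crop. Continuing and slowing near the end.

```bash
 python3 -m jog '[[[0,-7,0,0],[0,-15,0,0],[0,-23,0,0],[0,-31,0,0],[0,-38,0,0]]]';  python3 -m jog '[[[0,-7,0,0],[0,-15,0,0],[0,-23,0,0],[0,-31,0,0],[0,-37,0,0]]]';  python3 -m jog '[[[0,-4,0,0],[0,-8,0,0],[0,-12,0,0],[0,-15,0,0],[0,-17,0,0]]]'
```

```text
clock: 25.28
position: [611.9, -61.5, 220.2]
ee_rot: [-0.707, 0.708, 0.003, 0.007]
contact_force: [-3.4, 2.4, -1.2]
gripper_width: 0.0
clock: 25.9
position: [649.6, -61.5, 220.4]
ee_rot: [-0.707, 0.708, 0.002, 0.007]
contact_force: [-3.5, 2.7, -1.9]
gripper_width: 0.1
clock: 26.52
position: [665.9, -61.6, 220.3]
ee_rot: [-0.707, 0.708, 0.004, 0.005]
contact_force: [-8.4, 2.7, 3.0]
gripper_width: -0.2
```

```bash
 python3 -m jog '[[[0,-0.5,0,0],[0,-1,0,0],[0,-1.5,0,0],[0,-1.5,0,0],[0,-1.5,0,0]]]'; python3 - <<'E'
from snap import *
p,im,d=snap("side","s13"); cv2.imwrite("pics/s13c.png",cv2.resize(im[80:280,330:560],None,fx=3,fy=3))
p,im,d=snap("scene","c13"); cv2.imwrite("pics/c13c.png",cv2.resize(im[150:280,180:420],None,fx=3,fy=3))
E
```

```text
clock: 27.15
position: [666.5, -61.6, 220.4]
ee_rot: [-0.706, 0.708, 0.005, 0.004]
contact_force: [-6.2, 3.0, 1.6]
gripper_width: -0.3
```

View pics/s13c.png

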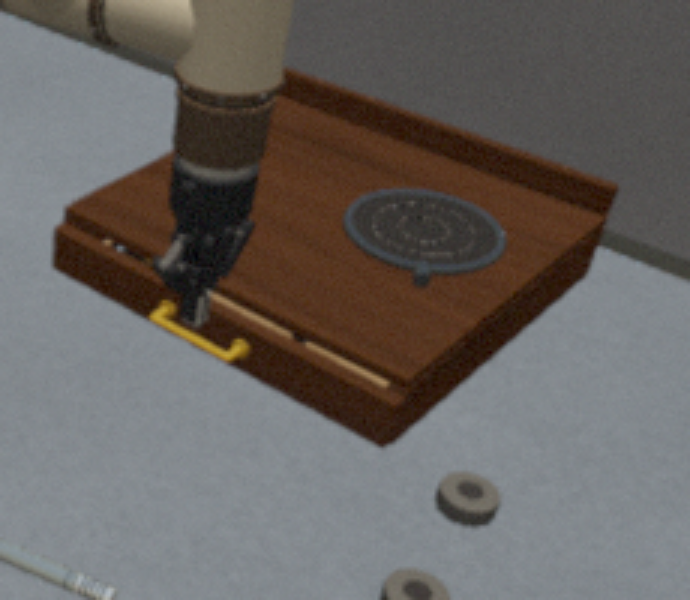

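View pics/c13c.png

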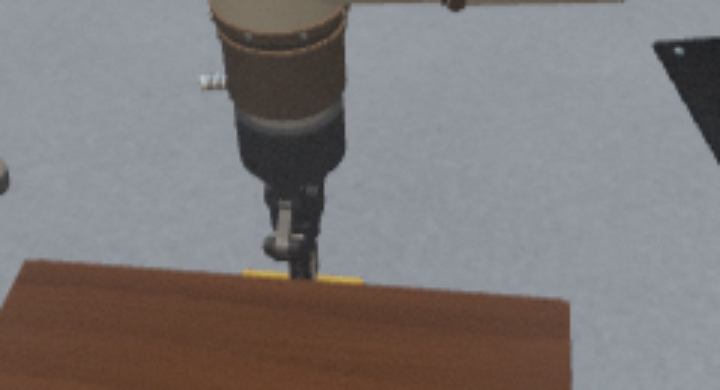

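There may still be a thin gap between front and shelf, since a light strip shows between them in the side view. Measuring it.

```bash
python3 - <<'E'
from snap import *
D=np.load("side13.npz") if 0 else np.load("s13.npz"); d=D["d"]; im=D["im"]
# column profile across front/shelf at col 440 (crop x=330)
for u in (420,440,450):
    for v in range(186,216,2):
        X=D["R"].T@(np.linalg.inv(D["mtx"])@[u,v,1]*d[v,u]-D["t"]); print(u,v,im[v,u],np.round(X,1))
E
```

```text
420 186 [15 38 56] [ 700.8 -124.4   66.5]
420 188 [ 89 126 153] [ 745.1 -100.    24.2]
420 190 [ 45  67 103] [ 693.5 -130.9   59.6]
420 192 [25 58 93] [ 684.4 -137.3   60.7]
420 194 [23 41 65] [ 680.8 -140.5   57.3]
420 196 [19 32 55] [ 683.7 -140.    48.5]
420 198 [16 35 54] [ 680.8 -142.8   44.5]
420 200 [16 26 51] [ 683.8 -142.2   35.4]
420 202 [20 32 52] [ 679.2 -145.9   32.8]
420 204 [16 34 53] [ 683.9 -144.4   22.2]
420 206 [23 30 48] [ 684.  -145.6   15.4]
420 208 [46 51 61] [ 684.9 -146.3    8.1]
420 210 [137 132 128] [ 6.858e+02 -1.469e+02  5.000e-01]
420 212 [145 140 133] [ 682.4 -150.    -3.2]
420 214 [143 139 132] [ 668.9 -158.8    2.4]
440 186 [34 53 83] [ 725.6 -171.5   78.8]
440 188 [30 51 83] [ 717.3 -176.9   78.9]
440 190 [35 53 84] [ 712.9 -180.4   76.2]
440 192 [36 59 91] [ 699.8 -188.3   80.3]
440 194 [19 34 67] [ 700.5 -189.2   73.7]
440 196 [20 31 55] [ 701.8 -189.8   66.5]
440 198 [ 83 120 147] [ 747.  -168.7   23.8]
440 200 [ 43  66 101] [ 692.7 -196.9   61.5]
440 202 [30 52 85] [ 684.7 -202.1   61.9]
440 204 [19 38 68] [ 680.9 -205.3   58.9]
440 206 [22 26 52] [ 683.1 -205.5   50.9]
440 208 [29 34 59] [ 680.3 -208.2   47. ]
440 210 [26 37 54] [ 679.  -210.1   41.9]
440 212 [ 2 27 48] [ 680.6 -210.6   34.2]
440 214 [22 27 53] [ 681.4 -211.6   27.2]
450 186 [40 57 89] [ 748.1 -189.4   76.9]
450 188 [26 46 84] [ 738.8 -195.2   77.8]
450 190 [38 59 90] [ 729.4 -200.9   78.8]
450 192 [31 49 81] [ 722.7 -205.4   77.8]
450 194 [35 52 84] [ 715.7 -210.    77.1]
450 196 [36 53 89] [ 707.4 -215.2   77.5]
450 198 [27 52 83] [ 699.6 -220.1   77.7]
450 200 [17 31 52] [ 700.  -221.3   71.3]
450 202 [ 53  78 102] [ 699.8 -222.7   65.4]
450 204 [ 76 112 143] [ 743.3 -204.3   24.1]
450 206 [29 53 86] [ 691.5 -229.2   60. ]
450 208 [28 47 83] [ 683.9 -234.    60.3]
450 210 [ 9 23 55] [ 681.6 -236.4   56.1]
450 212 [16 29 51] [ 682.9 -237.2   48.9]
450 214 [23 33 54] [ 683.1 -238.5   42.6]
```

The front's outer face is at about 682 and the shelf edge at about 700, an 18 mm difference, so it looks shut. One more gentle press to confirm.

```bash
 python3 -m jog '[[[0,-1,0,0],[0,-2,0,0],[0,-2.5,0,0],[0,-2.5,0,0],[0,-2.5,0,0]]]'
```

```text
clock: 27.88
position: [667.4, -61.6, 220.4]
ee_rot: [-0.706, 0.708, 0.007, 0.002]
contact_force: [-9.1, 3.2, 3.8]
gripper_width: -0.2
```

```bash
 python3 -m jog '[[[0,1,0,0],[0,4,0,0],[0,12,0,0],[0,30,0,0],[0,50,0,0]]]'; python3 -m jog '[[[0,30,-30,0],[0,60,-60,0],[0,90,-60,0],[0,120,-60,0],[0,140,-60,0]]]'; python3 - <<'E'
from snap import *
p,im,d=snap("wrist","w14")
p,im,d=snap("side","s14"); cv2.imwrite("pics/s14c.png",cv2.resize(im[80:280,300:540],None,fx=3,fy=3))
p,im,d=snap("scene","c14")
D=np.load("s14.npz"); d=D["d"]
def P(u,v): return np.round(D["R"].T@(np.linalg.inv(D["mtx"])@[u,v,1]*d[v,u]-D["t"]),1)
print(np.median([P(u,v)[0] for u in range(405,446,2) for v in range(200,216) if 20<P(u,v)[2]<56]), np.median([P(u,v)[0] for u in range(405,452,2) for v in range(176,202) if 68<P(u,v)[2]<75]))
E
```

```text
clock: 28.5
position: [617.1, -61.7, 221.1]
ee_rot: [-0.706, 0.708, 0.006, 0.003]
contact_force: [0.0, -0.2, -0.1]
gripper_width: 0.1
clock: 29.12
position: [476.1, -62.4, 282.4]
ee_rot: [-0.706, 0.708, 0.006, 0.003]
contact_force: [-0.4, 0.4, -0.2]
gripper_width: -0.3
682.0 699.55
```

View pics/s14c.png

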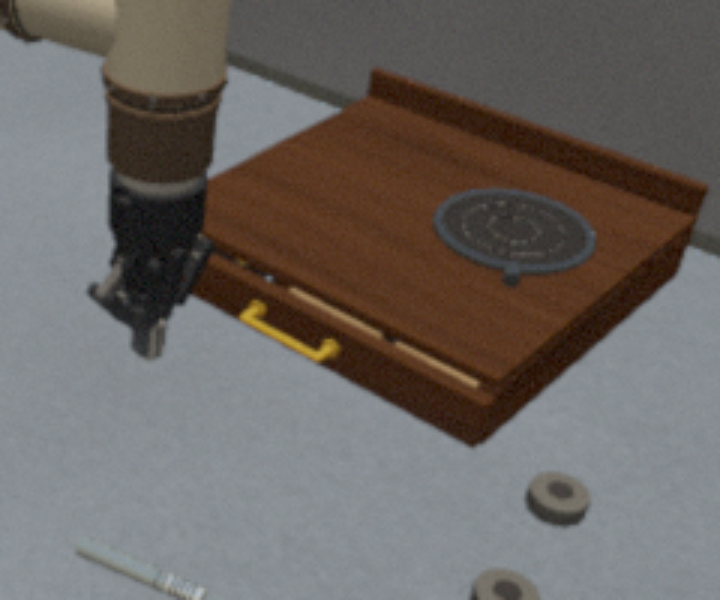

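View pics/w14.png

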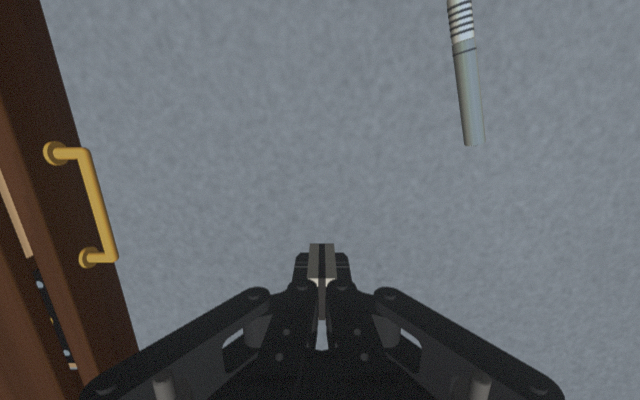

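View pics/c14.png

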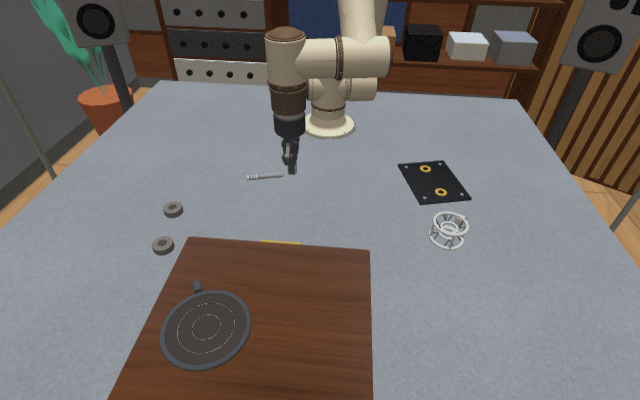

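```bash
python3 - <<'E'
from snap import *
D=np.load("w14.npz"); im=D["im"]
cv2.imwrite("pics/w14c.png",cv2.resize(im[220:390,0:110],None,fx=5,fy=3.5,interpolation=cv2.INTER_CUBIC))
def blob(im,c,r=9):
    x=im[max(0,c[1]-r):c[1]+r,max(0,c[0]-r):c[0]+r].min(2).astype(float); x=np.clip(x-110,0,None); ys,xs=np.mgrid[:x.shape[0],:x.shape[1]]
    return (xs*x).sum()/x.sum()+max(0,c[0]-r),(ys*x).sum()/x.sum()+max(0,c[1]-r)
A=np.load("w10.npz"); 
a=[blob(A["im"],c) for c in [(352,120),(355,4)]]; b=[blob(im,c) for c in [(66,352),(40,284)]]
print(a,b); WA=ray(A,a,33)[:,:2]; WB=ray(D,b,33)[:,:2]; print(WA.round(1),WB.round(1),(WB-WA).round(1))
E
```

```text
[(np.float64(351.62562699498403), np.float64(120.00136798905609)), (np.float64(354.7603603603604), np.float64(3.8572972972972974))] [(np.float64(66.0), np.float64(352.5550458715596)), (np.float64(39.24842767295598), np.float64(284.22327044025155))]
[[520.6  88.9]
 [521.1   9.2]] [[730.3  90.7]
 [730.7  10.6]] [[209.7   1.8]
 [209.6   1.4]]
```

View pics/w14c.png

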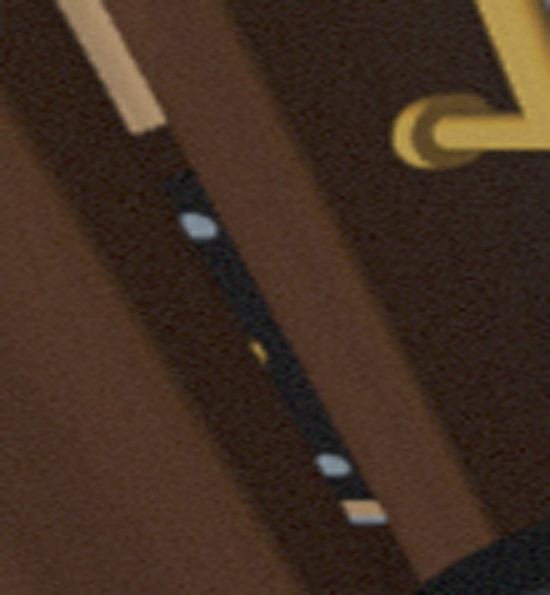

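The plate's two near screws moved (209.7, 1.8) and (209.6, 1.4) mm. That matches the drawer's full travel plus a small shift within its side play, with no extra turn. Through the slot the plate touches the stop peg. Handing in.

```bash
python3 -c "
from bench import arm
print(arm.job_done())"
```

```text
the job is handed in; nothing more can be done
None
```

I turned the plate home with the closed fingertips, pressed it onto the side pegs, eased the drawer shut and handed the job in at about 29 s; `job_done` gives no verdict.

- **Turning:** I pushed the left edge about 32 mm from the push corner, along a diagonal towards -x and -y.
- **Pressing:** At the stop I pressed mainly along -y, easing slightly in -x, and held 8 to 10.8 N at the finger for about 4 s. I estimate that put 4 to 7 N on the stop peg. That is worked out from lever arms and a friction allowance, because the peg force itself could not be read.
- **Plate after release, drawer open:** It was within 0.002 rad of parallel, 4.5 mm short of the end peg, and about -0.4 mm in y. While pressed, the same y read -1.4 to -1.6 mm, which I put down to camera bias; both are within tolerance.
- **Shutting:** I pushed the front at about 0.06 m/s, against roughly 3.5 N, until it stopped at 8 to 9 N. The front's outer face then measured 17.6 mm ahead of the shelf edge, against 18 mm when fully shut.
- **Plate after shutting:** Its two near screws had moved 209.7 and 209.6 mm with the drawer and showed no turn. The 0.4 mm difference in their sideways shift is measurement noise.
- **Everything else:** The pucks and shock mount look unmoved in the pictures. The microphone was in its cradle in the last view of it, before the drawer fully closed; I could not see it after that.

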